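Seat a belt sprocket on a hub gear and hold it down for the snap ring

TASK

A bicycle hub stands upright in its holder: slip the plain spacer ring over the slotted driver on top of it until it lies flat on the springy washer at the driver's foot. Then put the toothed sprocket on the driver too, turning it until its three inner lugs find the three slots and it slides down onto the spacer. Push sprocket and spacer down against the springy washer as far as they will go and finish while still gripping the sprocket and pressing it down, as if someone were about to fit the snap ring; leave the mallet, set square and hinges alone.

Things in the scene. Friction and masses are not known exactly. Their poses are not given: they have to be found in the camera images.
- hub: The upright bicycle hub with its holder, fixed: it neither moves nor turns. Origin under the holder (116 mm square, 34 mm high), z up along the hub axis. Two 88 mm flanges (top of the upper one at 109 mm), a 53 mm round collar from there up to 125 mm, then the driver up to 157 mm, a 17 mm hex nut to 162 mm and a 10 mm axle end to 174 mm, all on the axis.
- driver_top (a point): Centre of the driver's top face, 157 mm above the table, on the hub axis. The driver: steel stub, 34 mm diameter, 32 mm long, with three slots down its whole length, 10 mm wide, floor at 13 mm radius, open on top. z is up, x points along one slot: slots at 0, 120, 240 degrees about z. Rim and slot mouths are bevelled over the top 3 mm (rim to 29 mm diameter, slots to 13 mm width).
- driver_foot (a point): Centre of the driver's foot, 32 mm below driver_top, same axes. Round it lies the springy wavy washer, 49 mm outside diameter, its crests 5.5 mm above this point when free.
- spacer_mid (a point): Centre (half-way up, on the axis) of the plain smooth aluminium spacer ring: 48 mm outside diameter, 36 mm bore, 10 mm thick, about 35 g, flat on the table at the start; z is its axis. Resting on the free springy washer this point lies 21.5 mm below driver_top; with the washer pressed flat, 25.5 mm below.
- sprocket_mid (a point): Centre (half-way up) of the steel toothed-belt sprocket: 62 mm over its 18 tooth tips, 14 mm thick, about 120 g, flat on the table at the start; z up. Bore 36 mm; three lugs 8 mm wide reach in to 14.2 mm radius at 0, 120, 240 degrees about z (x along one). A flat pad bears on two tips at 0, 20, 40.. degrees. Height over driver_top: lugs on top of it +7, meshed -9.5, pressed down -13.5 mm.
- spring_washer (a joint): Compression in m of the springy washer: 0 = free, 0.004 = pressed down to its stop. It pushes back with about 3 N at the start of its travel and 8 N at the end, and springs up again when let go.
- mallet: White nylon mallet with a round head 42 mm thick and 84 mm long, 260 mm long over all, lying on the table beyond the hub; origin under the middle of the head, handle along its -x. A bystander.
- set_square: Small flat triangular aluminium set square, 110 mm legs, 5 mm thick, lying flat; origin at its right-angle corner, legs along +x and +y. A bystander.
- hinge_a: Stainless cabinet hinge opened flat, 63 x 64 mm, 7 mm high at the knuckle, lying near the robot; origin under its centre, knuckle along y. A bystander.
- hinge_b: The second such hinge. A bystander.
Not all that is in view belongs to the job. What is shaped like the part that bears spacer_mid but yellow is not meant.

How it is judged:
On the way, in this order (a step that is already met when the one before it is completed fails the run):
1. the spacer ring lies flat and fully home at the foot of the driver, before the sprocket is on it (z of spacer_mid in the frame of driver_top below -0.0202 m and horizontal distance between spacer_mid and driver_top below 0.003 m and angle between spacer_mid's own z axis and vertical below 0.08 rad and horizontal distance between sprocket_mid and driver_top above 0.05 m), for 0.2 s.
2. the sprocket's lugs have entered the driver's slots (z of sprocket_mid in the frame of driver_top below -0.001 m and horizontal distance between sprocket_mid and driver_top below 0.003 m and angle between sprocket_mid's own z axis and vertical below 0.12 rad), for 0.1 s.
At the end, for the whole second after the job is handed in: Spacer on the washer, sprocket meshed on the spacer, both within 3 mm of the hub axis, sprocket level to 0.08 rad (its centre over 11.8 mm, the spacer's over 23.8 mm below driver_top); fingers still on it (over 2 N), pressing it on the spacer (over 5 N), washer compressed over 3 of 4 mm (value of joint spring_washer above 0.003 m and z of sprocket_mid in the frame of driver_top below -0.0118 m and horizontal distance between each of sprocket_mid, spacer_mid and driver_top below 0.003 m and angle between sprocket_mid's own z axis and vertical below 0.08 rad and z of spacer_mid in the frame of driver_top below -0.0238 m and contact force between the fingers and sprocket above 2 N and contact force between sprocket and spacer above 5 N); the arm keeps its last pose, push and grip.
It fails at once if the mallet, set square or a hinge is shifted by more than 25 mm (distance of any of mallet, set_square, hinge_a, hinge_b from where it was at the start of the episode above 0.025 m).
It also fails if it takes over 56 s, if anything falls off the work surface, if the arm or the gripper's body presses on something with over 40 N, if the wrist force passes 120 N, or if a joint passes its speed limit or range.

ROBOT

A 6-joint arm with a two-finger parallel gripper is mounted at the origin on the work surface. World frame = base frame: x ahead of the robot, y to its left, z up, the work surface at z = 0. Lengths are in m, angles in rad, forces in N, time in s.
With the tool pointing down it reaches from about 0.225 to 0.875 m from the base axis. Payload 3.4 kg.
Tool frame: the origin (TCP) lies between the finger pads; the fingertips stand 19 mm ahead of it and the grasp point (between the pads) is the TCP (manip.tip_reach is the distance from the TCP to the fingertips, in m); z points along the fingers, x is the direction in which the jaws open and shut, and the axes are right-handed (so a half turn about z gives the same grasp; the last joint's range is limited). The gripper opens to 85 mm and grips with 20 to 120 N. Pads are 22 mm wide; open, the fingers measure 114 mm over their backs; the gripper's body (76 mm by 85 mm) begins 54 mm behind the grasp point. The pads swing forward as they close: fully open they stand 13 mm farther back than shut.
Start: joints at [-0.121, 0.276, 1.505, -0, 1.361, -0.121], TCP at [0.575, -0, 0.25] pointing down, gripper open.
Joint ranges: [-2.89, 2.89], [-0.75, 2.08], [0.22, 2.7], [-1.18, 4.32], [0.11, 2.71], [-2.7, 2.7]. Speed limits (rad/s): [2.57, 2.57, 3.14, 3.14, 3.14, 3.14].

INTERFACE

Orientations are given as a unit quaternion [w, x, y, z].
In Python, from rig import manip gives the robot as it stands.
- The arm moves only by the tool send_rows, never from a script. Its arguments are lists of equal length, an entry for each row: "delta_pos": the shift along the tool's x, y, z normalised to -1 to 1, where 1 is 40 cm, a list of three; "angular": the turn, a rotation vector about the tool's x, y, z normalised to -1 to 1, where 1 is 0.08 rad, a list of three. A call has 1 to 5 rows; each row shifts and turns the commanded pose from where the row before left it, along the tool's axes as they then stand; what a row does not reach is not made up. A row lasts 1/12 s, in which the tool goes at most 41.7 mm and 7.16 degrees, less where a joint would pass 70% of its speed; a pose out of reach is approached as far as the arm can. A call with a number of a shift or a turn outside -1 to 1 is refused whole. A call with a gripper value outside its range is refused whole. "hand" is the finger opening in mm, from 0 to 85.4, set as the call begins (left out, the last holds). The fingers move at their own pace and stop on an object; "squeeze" is the grip in N (left out, the last holds). Time passes only in rows, so rows that do not move let the fingers close. It gives the time, the measured TCP pose, the force and the opening at its end, in the units of the state.
- manip.get_state(): the state, without advancing time (a new reading comes with each control period).
- manip.get_image(name): name is "scene" or "side" or "wrist"; returns the picture (420x560x3 uint8, blue, green, red); there is no depth.
- manip.calibration(name): a dict with "fx", "fy", "cx", "cy" (pixels), "k1" (the pictures are not rectified: a ray, as slopes to the right and down, at radius r is drawn at 1 + k1 r^2 times it, then the intrinsics apply), "camera_from_world" (4x4, takes a point from world to camera coordinates). Camera axes: x right, y up, looking along -z (the intrinsics and any distortion apply to the point x, -y, -z); pixel columns grow to the right and rows downward; lengths in m; the calibration is good to about 2 mm. A picture is of the moment at which its call begins: read the wrist's pose just before it. calibration takes no time and is no camera call; for the wrist camera it gives the pose at the moment of the call.
- manip.sign_off(): hands the job in, once; it reports no verdict.
The state is a dict: "clock": time; "qpos": joint angles; "qd": joint speeds; "effort": joint torques, N m; "position": TCP position; "ee_rot": TCP orientation; "contact_force": force on the tool from outside, world axes, zero at the start; "moment": the same for the moment, N m; "width": finger opening in m.
Only numpy, scipy, OpenCV 4.12 (cv2) and the standard library are available. Lean on these libraries where they do the work, as an engineer would, in place of code of your own. Each camera call takes 0.05 s, during which the arm holds its last target.

## Working session

There is one attempt and no reset: what is moved stays moved. The work goes in short steps, Python scripts to look and compute and a tool call to move; the robot and the scene stay as the last step left them, time stands still between calls to the robot, and variables do not carry over. Pictures are saved under pics/ and viewed, and the job is handed in when it is done.

Besides the shell and the picture viewer there is one more tool, called after ">>>" by a JSON object that holds its "name" and its "arguments", one argument or row to a line. send_rows: Moves the arm, as the interface text tells. Scaled input: -1 to 1 covers 40 cm each way for a shift and 0.08 rad each way for a turn. Its arguments: {"type":"object","properties":{"delta_pos":{"type":"array","items":{"type":"array","items":{"type":"number"}}},"angular":{"type":"array","items":{"type":"array","items":{"type":"number"}}},"hand":{"type":"number"},"squeeze":{"type":"number"}},"required":["delta_pos","angular"]}

```bash
ls; mkdir -p pics; python3 - <<'E'
from rig import manip
import cv2
s=manip.get_state();print(s)
for n in ["scene","side","wrist"]:
    c=manip.calibration(n);print(n,c)
    cv2.imwrite(f"pics/{n}0.png",manip.get_image(n))
E
```

```text
pics
{'clock': 0.0, 'qpos': array([-1.21006416e-01,  2.76597712e-01,  1.50612872e+00, -3.86232206e-05,
        1.36072402e+00, -1.21010475e-01]), 'qd': array([-0.000686  ,  0.00137079, -0.00084393,  0.00039355, -0.00261465,
       -0.00110271]), 'effort': array([ 6.20495921e-04, -4.16768074e+01, -2.45808578e+01, -1.52056768e-04,
        1.11346930e-02,  1.69860516e-05]), 'position': array([5.74498553e-01, 3.87507394e-05, 2.49439904e-01]), 'ee_rot': array([-9.33855359e-05,  9.99999568e-01,  6.07402670e-06, -9.24387956e-04]), 'contact_force': array([ 0.67328077, -0.64822171, -0.71324619]), 'moment': array([-0.08264183, -0.01394291, -0.01559792]), 'width': 0.08534033985322133}
scene {'fx': 393.3440441024829, 'fy': 393.3440441024829, 'cx': 283.2119986114476, 'cy': 205.21305481515068, 'k1': 0.0367299138603387, 'camera_from_world': array([[-0.4821267 ,  0.87609385, -0.00366265,  0.29347765],
       [-0.6527729 , -0.35643544,  0.66846191,  0.2822582 ],
       [ 0.58432987,  0.32467421,  0.74373736, -1.40532176],
       [ 0.        ,  0.        ,  0.        ,  1.        ]])}
side {'fx': 397.
[... 188 characters left out ...]
, -0.45512755],
       [ 0.48206398,  0.61539995,  0.62361624, -0.3313778 ],
       [-0.39949856, -0.47908268,  0.78158857, -0.78453334],
       [ 0.        ,  0.        ,  0.        ,  1.        ]])}
wrist {'fx': 313.57252321824126, 'fy': 313.57252321824126, 'cx': 283.2451791281715, 'cy': 208.31677553436577, 'k1': -0.0658940143382054, 'camera_from_world': array([[ 9.99999665e-01,  7.47639836e-04, -3.31850609e-04,
        -5.73744447e-01],
       [-8.10511356e-04,  9.60358751e-01, -2.78765875e-01,
         3.54679903e-02],
       [ 1.10279163e-04,  2.78766051e-01,  9.60359035e-01,
        -3.78698923e-01],
       [ 0.00000000e+00,  0.00000000e+00,  0.00000000e+00,
         1.00000000e+00]])}
```

View pics/scene0.png

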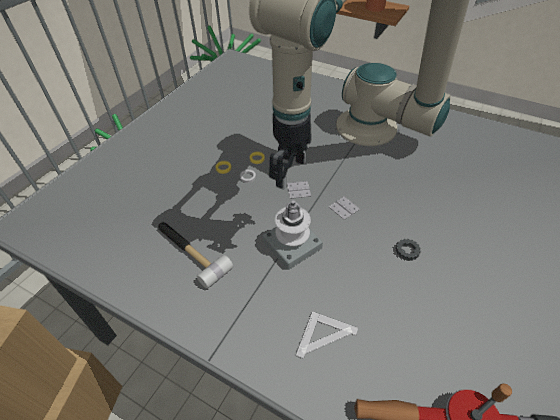

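View pics/side0.png

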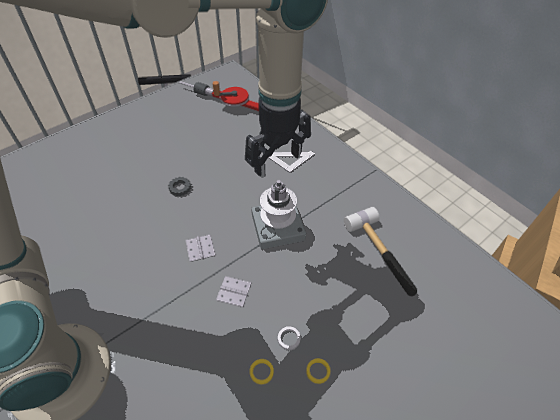

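View pics/wrist0.png

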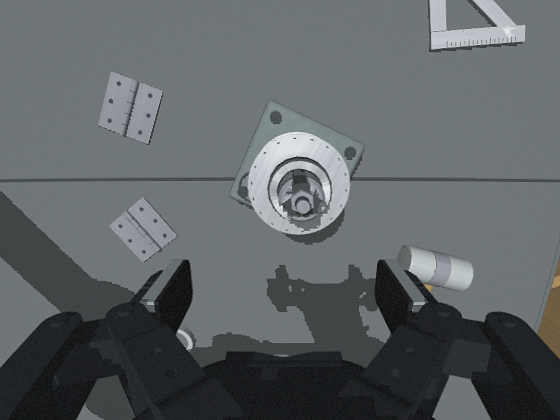

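Spacer candidates are the silver ring at scene (248,174) / side (289,338), and the yellow rings at scene (223,167) and (257,157), which are not meant. I choose the silver ring. The only sprocket candidate is the dark toothed ring at scene (407,249) / side (180,187).

```bash
cat > h.py <<'E'
import numpy as np, cv2
from rig import manip
def ray(c,uv):
    uv=np.atleast_2d(np.array(uv,float))
    x=(uv[:,0]-c['cx'])/c['fx'];y=(uv[:,1]-c['cy'])/c['fy']
    X,Y=x.copy(),y.copy()
    for _ in range(20):
        f=1+c['k1']*(X**2+Y**2);X=x/f;Y=y/f
    d=np.stack([X,-Y,-np.ones_like(X)],1)
    T=c['camera_from_world'];R=T[:3,:3];o=-R.T@T[:3,3]
    return o,d@R
def plane(c,uv,z):
    o,d=ray(c,uv);return o+d*((z-o[2])/d[:,2])[:,None]
def proj(c,P):
    P=np.atleast_2d(P);T=c['camera_from_world'];q=P@T[:3,:3].T+T[:3,3]
    x=q[:,0]/-q[:,2];y=-q[:,1]/-q[:,2];f=1+c['k1']*(x*x+y*y)
    return np.stack([c['cx']+c['fx']*x*f,c['cy']+c['fy']*y*f],1)
def tri(rs):
    A=np.zeros((3,3));b=np.zeros(3)
    for o,d in rs:
        d=d/np.linalg.norm(d);M=np.eye(3)-np.outer(d,d);A+=M;b+=M@o
    return np.linalg.solve(A,b)
E
python3 - <<'E'
from h import *
cs,cd,cw=[manip.calibration(n) for n in("scene","side","wrist")]
print('spacer',plane(cs,[248,174.5],.005),plane(cd,[289,338],.005))
print('yellow',plane(cs,[[223,167],[257,157]],.005))
print('sprk',plane(cs,[407,249.5],.007),plane(cd,[180,187],.007))
print('axle top',plane(cs,[293,204],.174),plane(cd,[279,183],.174),plane(cw,[303,205],.174))
for n,c,z,s in(("scene",cs,(248,174),5),("side",cd,(289,338),5),("scene",cs,(407,249),5),("scene",cs,(293,225),5)):
    im=cv2.imread(f"pics/{n}0.png");u,v=z
    cr=im[v-30:v+30,max(u-40,0):u+40];cv2.imwrite(f"pics/crop_{n}{u}.png",cv2.resize(cr,None,fx=s,fy=s,interpolation=cv2.INTER_CUBIC))
a=[cv2.imread(f"pics/crop_{k}.png") for k in("scene248","side289","scene407","scene293")]
cv2.imwrite("pics/crops.png",np.vstack([np.hstack(a[:2]),np.hstack(a[2:])]))
E
```

```text
spacer [[ 0.41656772 -0.23168563  0.005     ]] [[ 0.42330626 -0.23183393  0.005     ]]
yellow [[ 0.42549955 -0.32015824  0.005     ]
 [ 0.33226389 -0.25006259  0.005     ]]
sprk [[0.45983682 0.28927489 0.007     ]] [[0.4588952  0.28625814 0.007     ]]
axle top [[0.5955064  0.01963367 0.174     ]] [[0.58627046 0.0092287  0.174     ]] [[0.58693557 0.01630673 0.174     ]]
```

View pics/crops.png

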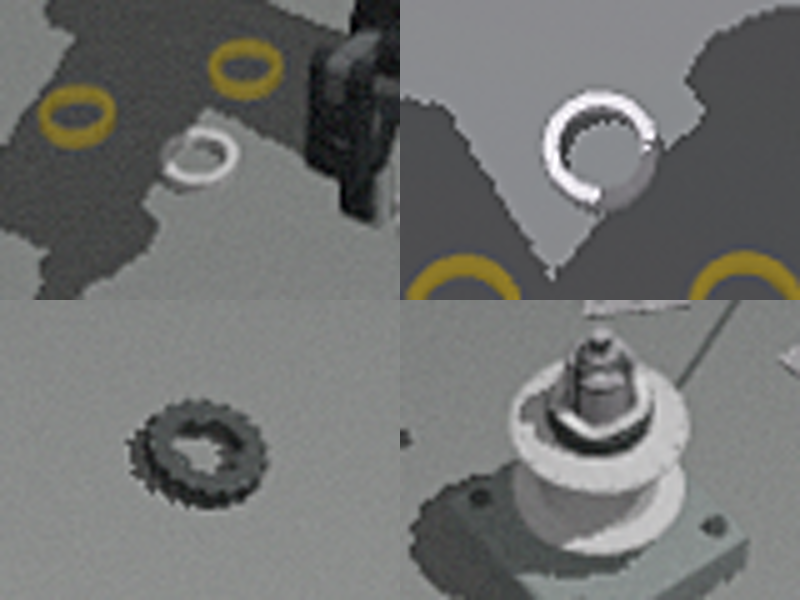

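The silver ring (crop top left and right) is the plain spacer. The yellow ones are ruled out. Moving above it.

>>> {"name": "send_rows", "arguments": {
  "delta_pos": [
    [-0.048,0.078,0.0155],
    [-0.048,0.078,0.0155],
    [-0.048,0.078,0.0155],
    [-0.048,0.078,0.0155],
    [-0.048,0.078,0.0155]
  ],
  "angular": [
    [0,0,0],
    [0,0,0],
    [0,0,0],
    [0,0,0],
    [0,0,0]
  ],
  "hand": 85,
  "squeeze": 40
}}

```text
clock: 0.57
position: [0.4778, -0.157, 0.2188]
ee_rot: [-0.0, 1.0, 0.0, -0.0]
contact_force: [0.6, 0.4, -0.2]
width: 0.0851
```

>>> {"name": "send_rows", "arguments": {
  "delta_pos": [
    [-0.048,0.078,0.0155],
    [-0.048,0.078,0.0155],
    [-0.048,0.078,0.0155],
    [0,0,0],
    [0,0,0]
  ],
  "angular": [
    [0,0,0],
    [0,0,0],
    [0,0,0],
    [0,0,0],
    [0,0,0]
  ]
}}

```text
clock: 0.98
position: [0.4202, -0.2508, 0.2002]
ee_rot: [-0.001, 1.0, -0.002, -0.0]
contact_force: [-0.0, 0.7, -0.2]
width: 0.0849
```

```bash
python3 - <<'E'
from h import *
s=manip.get_state();c=manip.calibration("wrist");im=manip.get_image("wrist")
print(s['position'],s['ee_rot'],s['clock'])
import pickle;pickle.dump(c,open('cw1.pkl','wb'));cv2.imwrite("pics/w1.png",im)
cv2.imwrite("pics/s1.png",manip.get_image("scene"));cv2.imwrite("pics/d1.png",manip.get_image("side"))
print(proj(c,[.42,-.232,.005]))
E
```

```text
[ 0.42022772 -0.25082967  0.2001623 ] [-5.15776314e-04  9.99997493e-01 -2.13130164e-03 -4.52280609e-04] 0.9833
[[283.60454606 171.4093436 ]]
```

View pics/w1.png

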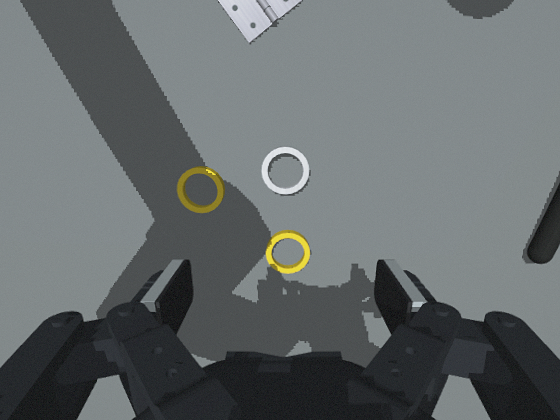

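View pics/d1.png

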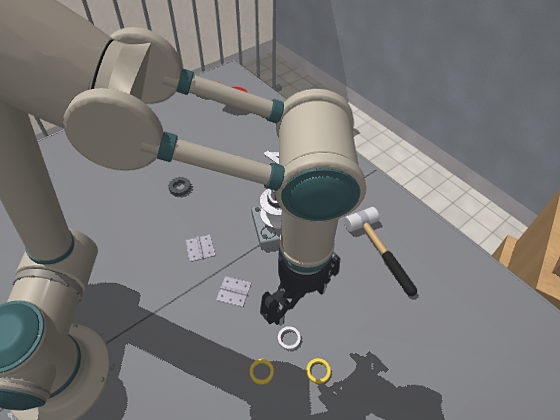

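The white spacer ring is at wrist (286,171), with yellow rings at (200,190) and (288,253). Measuring by ellipse.

```bash
python3 - <<'E'
from h import *
import pickle
c=pickle.load(open('cw1.pkl','rb'))
im=cv2.imread("pics/w1.png");b=im[130:210,240:330].astype(int)
m=((b.min(2)>170)).astype(np.uint8)
cn,_=cv2.findContours(m,cv2.RETR_EXTERNAL,cv2.CHAIN_APPROX_NONE)
k=max(cn,key=len)[:,0,:]+[240,130]
P=plane(c,k,.010)[:,:2]
A=np.c_[2*P,np.ones(len(P))];r=np.linalg.lstsq(A,(P**2).sum(1),rcond=None)[0]
print(r[:2],np.sqrt(r[2]+r[0]**2+r[1]**2)*2, m.sum())
E
```

```text
[ 0.42124236 -0.23026057] 0.04720520898045442 776
```

>>> {"name": "send_rows", "arguments": {
  "delta_pos": [
    [0.0006,-0.0125,0.085],
    [0.0006,-0.0125,0.085],
    [0.0006,-0.0125,0.085],
    [0.0007,-0.0135,0.085],
    [0,0,0]
  ],
  "angular": [
    [0,0,0],
    [0,0,0],
    [0,0,0],
    [0,0,0],
    [0,0,0]
  ]
}}

```text
clock: 1.55
position: [0.4192, -0.2242, 0.0599]
ee_rot: [-0.004, 1.0, 0.002, -0.005]
contact_force: [-1.0, 0.8, -0.5]
width: 0.0852
```

```bash
python3 - <<'E'
from h import *
s=manip.get_state();c=manip.calibration("wrist");im=manip.get_image("wrist")
print(s['position'],s['ee_rot'],s['clock'],manip.tip_reach,[a for a in dir(manip) if a[0]!='_'])
cv2.imwrite("pics/w2.png",im)
b=im.astype(int);m=((b.min(2)>170)).astype(np.uint8)
cn,_=cv2.findContours(m,cv2.RETR_EXTERNAL,cv2.CHAIN_APPROX_NONE)
for k in sorted(cn,key=len)[-3:]:
    k=k[:,0,:];P=plane(c,k,.010)[:,:2]
    A=np.c_[2*P,np.ones(len(P))];r=np.linalg.lstsq(A,(P**2).sum(1),rcond=None)[0]
    print(k.mean(0),r[:2],np.sqrt(r[2]+r[0]**2+r[1]**2)*2)
E
```

```text
[ 0.41916715 -0.22424139  0.0599104 ] [-0.00400191  0.99997878  0.00150275 -0.00491522] 1.55 0.019 ['MotionError', 'calibration', 'get_image', 'get_state', 'sign_off', 'tip_reach']
[416.  302.5] [ 0.50329261 -0.26467943] 0.002423933110024006
[232.87116564   9.48466258] [ 0.39237591 -0.09785692] 0.021097408378088513
[288.14814815 252.01388889] [ 0.4210507  -0.23065487] 0.047478880022176324
```

View pics/w2.png

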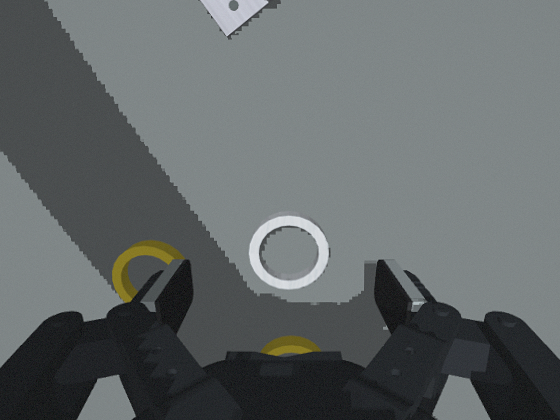

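The spacer sits between the open fingers at wrist (288,252), giving (0.4211,-0.2306). Letting the arm settle.

>>> {"name": "send_rows", "arguments": {
  "delta_pos": [
    [0,0,0],
    [0,0,0]
  ],
  "angular": [
    [0,0,0],
    [0,0,0]
  ]
}}

```text
clock: 1.77
position: [0.4245, -0.2301, 0.0667]
ee_rot: [0.001, 1.0, 0.001, 0.002]
contact_force: [0.2, -0.5, 0.3]
width: 0.0852
```

>>> {"name": "send_rows", "arguments": {
  "delta_pos": [
    [0,0.003,0.03],
    [0,0,0.03],
    [0,0,0.03],
    [0,0,0.02],
    [0,0,0]
  ],
  "angular": [
    [0,0,0],
    [0,0,0],
    [0,0,0],
    [0,0,0],
    [0,0,0]
  ]
}}

```text
clock: 2.18
position: [0.4229, -0.2308, 0.0211]
ee_rot: [0.0, 1.0, -0.0, 0.0]
contact_force: [0.1, -0.2, -0.1]
width: 0.0852
```

>>> {"name": "send_rows", "arguments": {
  "delta_pos": [
    [0,0,0],
    [0,0,0]
  ],
  "angular": [
    [0,0,0],
    [0,0,0]
  ]
}}

```text
clock: 2.35
position: [0.4233, -0.2311, 0.0218]
ee_rot: [0.001, 1.0, -0.0, 0.001]
contact_force: [0.3, 0.5, -0.4]
width: 0.0851
```

>>> {"name": "send_rows", "arguments": {
  "delta_pos": [
    [-0.005,0,0.008],
    [0,0,0],
    [0,0,0],
    [0,0,0],
    [0,0,0]
  ],
  "angular": [
    [0,0,0],
    [0,0,0],
    [0,0,0],
    [0,0,0],
    [0,0,0]
  ],
  "hand": 52
}}

```text
clock: 2.77
position: [0.4205, -0.2305, 0.0176]
ee_rot: [0.0, 1.0, 0.0, 0.0]
contact_force: [0.6, 0.1, -0.6]
width: 0.0521
```

```bash
python3 - <<'E'
from h import *
s=manip.get_state()
print(s['position'],s['ee_rot'],s['contact_force'],s['width'])
cv2.imwrite("pics/w3.png",manip.get_image("wrist"))
im=manip.get_image("side");cv2.imwrite("pics/d3.png",cv2.resize(im[290:380,230:350],None,fx=6,fy=6,interpolation=2))
E
```

```text
[ 0.42054803 -0.23046527  0.0176235 ] [8.30284731e-05 9.99999985e-01 2.38339304e-05 1.50673916e-04] [ 0.57583096  0.12130389 -0.64420461] 0.05208053411713797
```

View pics/w3.png

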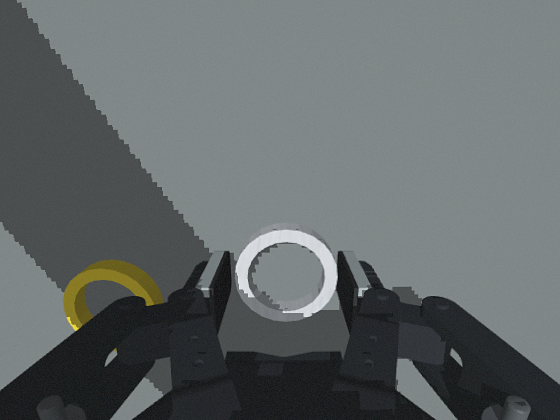

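View pics/d3.png

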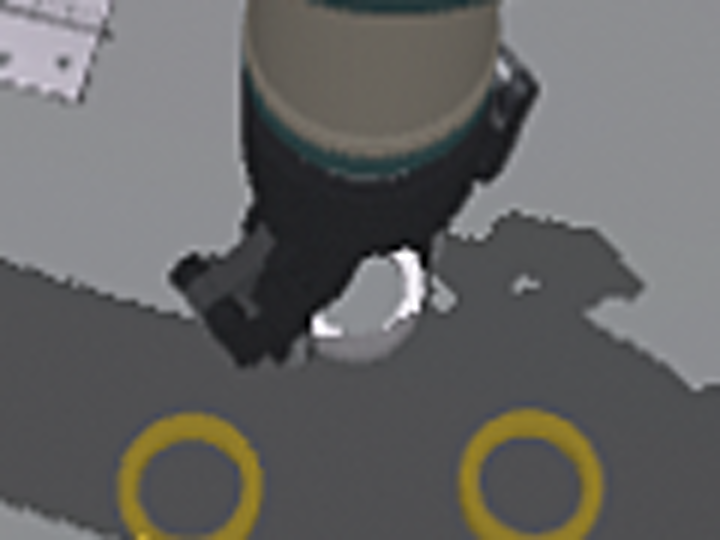

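The ring lies between both pads at wrist (288,275), clear of the yellow ones. Closing.

>>> {"name": "send_rows", "arguments": {
  "delta_pos": [
    [0,0,0],
    [0,0,0],
    [0,0,0],
    [0,0,0]
  ],
  "angular": [
    [0,0,0],
    [0,0,0],
    [0,0,0],
    [0,0,0]
  ],
  "hand": 40,
  "squeeze": 30
}}

```text
clock: 3.2
position: [0.4206, -0.2305, 0.0179]
ee_rot: [0.0, 1.0, 0.0, 0.0]
contact_force: [-0.9, 0.0, 5.0]
width: 0.0465
```

>>> {"name": "send_rows", "arguments": {
  "delta_pos": [
    [0,0,-0.05],
    [0,0,-0.09],
    [0,0,-0.09],
    [0,0,-0.09],
    [0,0,-0.09]
  ],
  "angular": [
    [0,0,0],
    [0,0,0],
    [0,0,0],
    [0,0,0],
    [0,0,0]
  ]
}}

```text
clock: 3.62
position: [0.42, -0.23, 0.1829]
ee_rot: [-0.0, 1.0, 0.0, -0.0]
contact_force: [0.9, -0.7, -1.3]
width: 0.0457
```

>>> {"name": "send_rows", "arguments": {
  "delta_pos": [
    [0,0,-0.09],
    [0,0,-0.06],
    [0,0,0],
    [0,0,0],
    [0,0,0]
  ],
  "angular": [
    [0,0,0],
    [0,0,0],
    [0,0,0],
    [0,0,0],
    [0,0,0]
  ]
}}

```text
clock: 4.03
position: [0.4197, -0.2299, 0.2403]
ee_rot: [-0.001, 1.0, -0.0, -0.001]
contact_force: [0.7, 0.4, -0.2]
width: 0.0463
```

```bash
python3 - <<'E'
from h import *
s=manip.get_state();c=manip.calibration("wrist");im=manip.get_image("wrist")
print(s['position'],s['ee_rot'],s['contact_force'],s['width'],s['clock'])
cv2.imwrite("pics/w4.png",im)
cv2.imwrite("pics/d4.png",manip.get_image("side"))
E
```

```text
[ 0.41968041 -0.2298556   0.24034084] [-6.74966458e-04  9.99999403e-01 -1.78609730e-05 -8.59407264e-04] [ 0.66916201  0.43479097 -0.22296888] 0.046256636768535454 4.0333
```

View pics/w4.png

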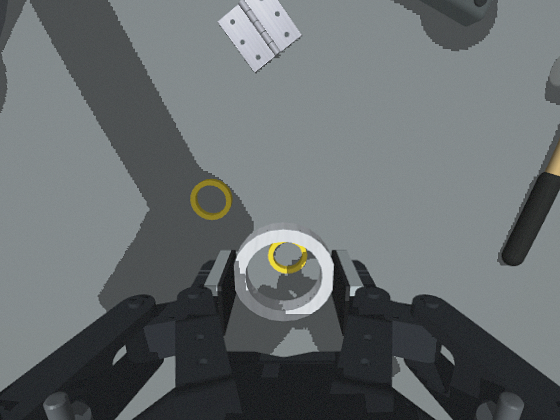

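View pics/d4.png

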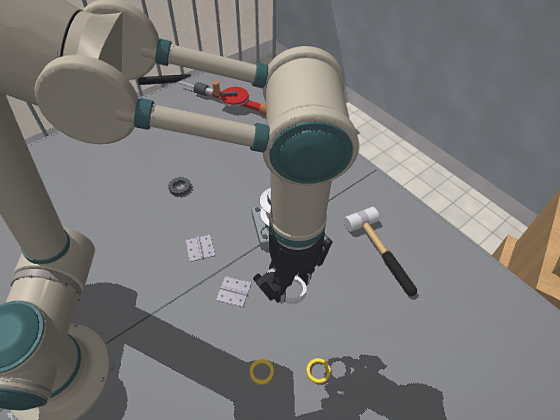

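```bash
python3 - <<'E'
import cv2
im=cv2.imread("pics/w4.png");a=cv2.imread("pics/w3.png")
f=lambda i:cv2.resize(i[200:340,210:360],None,fx=2.6,fy=4,interpolation=2)
import numpy as np
cv2.imwrite("pics/w4c.png",np.hstack([f(a),f(im)]))
E
```

```text
(no output)
```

View pics/w4c.png

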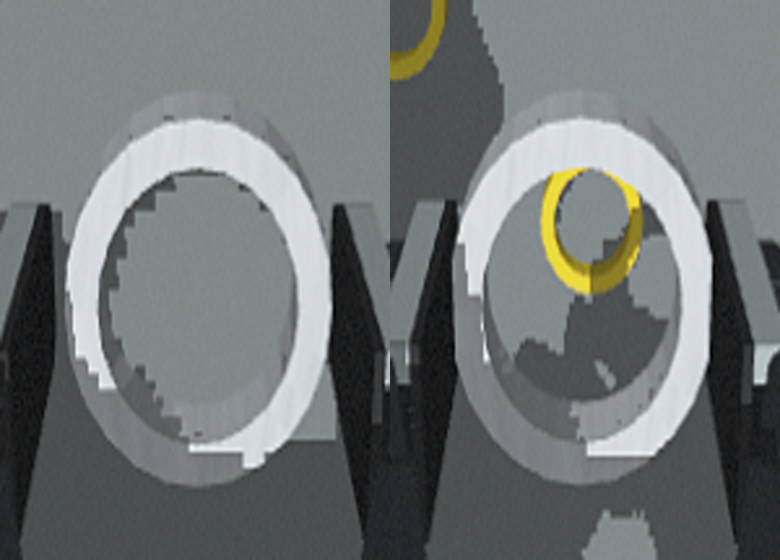

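Ring is held level, same look before and after lifting. Now measure the hub axis and the ring's centre in the tool frame.

```bash
cat >> h.py <<'E'
def circ(P):
    A=np.c_[2*P,np.ones(len(P))];r=np.linalg.lstsq(A,(P**2).sum(1),rcond=None)[0]
    return r[:2],np.sqrt(r[2]+r[0]**2+r[1]**2)
E
python3 - <<'E'
from h import *
import pickle
c=manip.calibration("wrist");s=manip.get_state();p=s['position']
pts=[(235,277),(334,277),(285,229.5),(285,321.7)]
P=plane(c,pts,p[2]-.0076);print('ring',P-p, P.mean(0)-p)
im=cv2.imread("pics/wrist0.png")
R=manip # start calib
T=np.array([[ 9.99999665e-01,  7.47639836e-04, -3.31850609e-04,-5.73744447e-01],[-8.10511356e-04,  9.60358751e-01, -2.78765875e-01,3.54679903e-02],[ 1.10279163e-04,  2.78766051e-01,  9.60359035e-01,-3.78698923e-01],[0,0,0,1]])
c0=dict(fx=313.57252321824126,fy=313.57252321824126,cx=283.2451791281715,cy=208.31677553436577,k1=-0.0658940143382054,camera_from_world=T)
pickle.dump(c0,open('cw0.pkl','wb'))
m=(im.min(2)>150).astype(np.uint8);cn,_=cv2.findContours(m,cv2.RETR_EXTERNAL,cv2.CHAIN_APPROX_NONE)
k=[q for q in cn if cv2.pointPolygonTest(q,(262,190),False)>=0]
k=max(k,key=len)[:,0,:]
h=cv2.convexHull(k)[:,0,:]
P=plane(c0,h,.109)[:,:2];print(circ(P),len(h))
im2=im[120:250,220:380];cv2.imwrite("pics/hubw.png",cv2.resize(im2,None,fx=4.5,fy=4.5,interpolation=2))
E
```

```text
ring [[-2.33533382e-02  2.08446145e-04 -7.60000000e-03]
 [ 2.30349409e-02  2.81522654e-04 -7.60000000e-03]
 [ 2.26399589e-05  2.39138163e-02 -7.60000000e-03]
 [ 1.39971126e-04 -2.43520595e-02 -7.60000000e-03]] [-3.89465657e-05  1.29314000e-05 -7.60000000e-03]
(array([0.58672576, 0.01583193]), np.float64(0.04429483253011027)) 45
```

View pics/hubw.png

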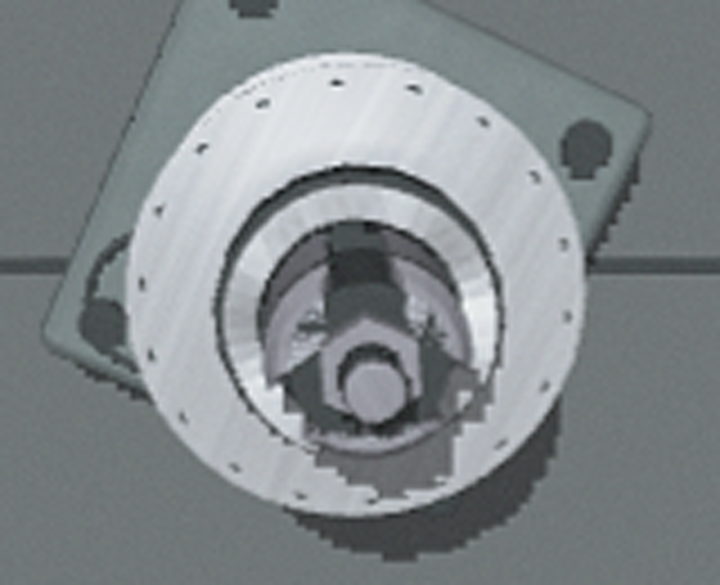

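The hub axis is at (0.5867,0.0158), from the flange circle and the axle end agreeing within 0.5 mm. In the crop one slot points nearly straight up in the picture. Moving above the hub.

>>> {"name": "send_rows", "arguments": {
  "delta_pos": [
    [0.052,-0.077,0],
    [0.052,-0.077,0],
    [0.052,-0.077,0],
    [0.052,-0.077,0],
    [0.052,-0.077,0]
  ],
  "angular": [
    [0,0,0],
    [0,0,0],
    [0,0,0],
    [0,0,0],
    [0,0,0]
  ]
}}

```text
clock: 4.55
position: [0.5244, -0.0748, 0.2397]
ee_rot: [-0.0, 1.0, -0.0, -0.002]
contact_force: [-0.1, -0.2, -0.1]
width: 0.0463
```

>>> {"name": "send_rows", "arguments": {
  "delta_pos": [
    [0.052,-0.077,0],
    [0.052,-0.077,0],
    [0.052,-0.077,0],
    [0,0,0],
    [0,0,0]
  ],
  "angular": [
    [0,0,0],
    [0,0,0],
    [0,0,0],
    [0,0,0],
    [0,0,0]
  ]
}}

```text
clock: 4.97
position: [0.5868, 0.0177, 0.2391]
ee_rot: [-0.0, 1.0, 0.002, -0.002]
contact_force: [-0.4, -1.2, -0.4]
width: 0.0464
```

>>> {"name": "send_rows", "arguments": {
  "delta_pos": [
    [0,0,0],
    [0,0,0],
    [0,0,0]
  ],
  "angular": [
    [0,0,0],
    [0,0,0],
    [0,0,0]
  ]
}}

```text
clock: 5.22
position: [0.586, 0.0148, 0.2412]
ee_rot: [0.0, 1.0, -0.001, -0.001]
contact_force: [0.2, -0.3, -0.4]
width: 0.0465
```

```bash
python3 - <<'E'
from h import *
import pickle
s=manip.get_state();c=manip.calibration("wrist");im=manip.get_image("wrist")
pickle.dump(c,open('cw5.pkl','wb'))
print(s['position'],s['ee_rot'],s['contact_force'],s['width'],s['clock'])
cv2.imwrite("pics/w5.png",cv2.resize(im[180:340,200:370],None,fx=3.7,fy=3.7,interpolation=2))
cv2.imwrite("pics/w5full.png",im)
print(proj(c,[[.5867,.0158,.174],[.5867,.0158,.162]]))
cd=manip.calibration("side");cs=manip.calibration("scene")
a=manip.get_image("side");b=manip.get_image("scene")
cv2.imwrite("pics/d5.png",a);cv2.imwrite("pics/s5.png",b)
f=lambda i,u,v:cv2.resize(i[v-50:v+50,u-40:u+40],None,fx=5,fy=5,interpolation=2)
cv2.imwrite("pics/ds5.png",np.hstack([f(a,280,200),f(b,293,215)]))
E
```

```text
[0.58599987 0.01480718 0.24115796] [ 1.36983191e-04  9.99999499e-01 -8.15456345e-04 -5.64111833e-04] [ 0.23499418 -0.3150391  -0.41815471] 0.04650948480909005 5.2167
[[285.40587006 231.13700484]
 [285.28637713 225.02349768]]
```

View pics/w5.png

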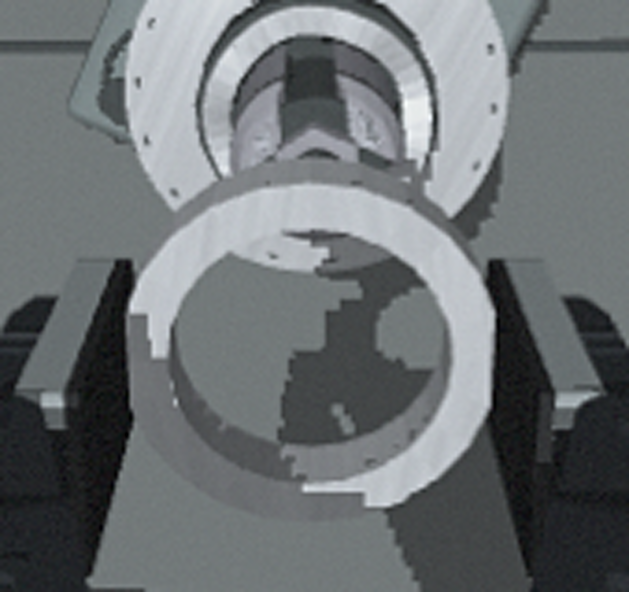

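View pics/ds5.png

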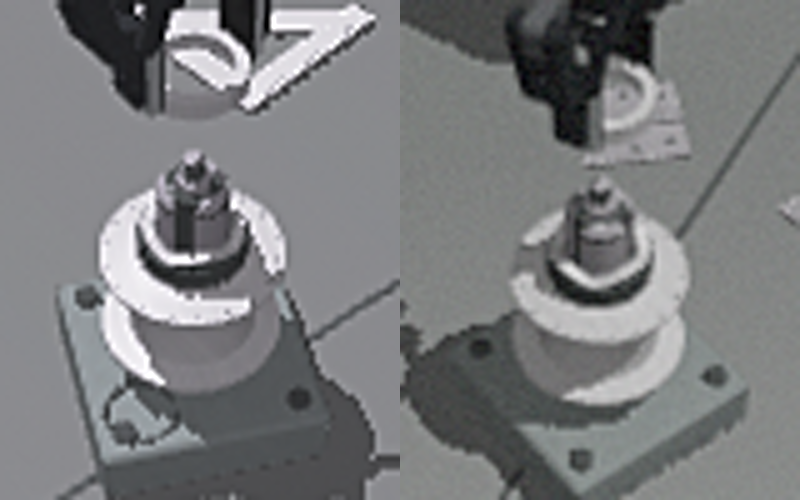

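```bash
python3 - <<'E'
from h import *
import pickle
cd=manip.calibration("side");cs=manip.calibration("scene");c5=pickle.load(open('cw5.pkl','rb'))
def r(c,uv):
    o,d=ray(c,uv);return o,d[0]
print(tri([r(cs,(293.2,202)),r(cd,(279.2,182.5))]))
print(plane(cs,(293.2,202),.174),plane(cd,(279.2,182.5),.174))
im=cv2.imread("pics/w5full.png")
# flange hull upper part in w5: visible sides
m=(im.min(2)>150).astype(np.uint8);m[230:]=0
cn,_=cv2.findContours(m,cv2.RETR_EXTERNAL,cv2.CHAIN_APPROX_NONE)
k=max(cn,key=cv2.contourArea)[:,0,:];k=k[(k[:,1]<222)]
h=cv2.convexHull(k)[:,0,:];h=h[h[:,1]<215]
print(circ(plane(c5,h,.109)[:,:2]),len(h),h.min(0),h.max(0))
for nm,c,z in(("side",cd,(279,200)),("scene",cs,(293,220))):
    print(nm,proj(c,[[.5867,.0158,.174],[.5867,.0158,.157]]))
E
```

```text
[0.58851299 0.01431888 0.1706887 ]
[[0.58966996 0.01707943 0.174     ]] [[0.58757217 0.01013902 0.174     ]]
(array([0.58707918, 0.01926039]), np.float64(0.04317858778229018)) 27 [234 147] [337 213]
side [[277.31424588 181.21196576]
 [277.23487374 186.33214087]]
scene [[293.30870085 200.99232076]
 [293.19897329 205.80137766]]
```

>>> {"name": "send_rows", "arguments": {
  "delta_pos": [
    [0.002,-0.003,0.05],
    [0,0,0.05],
    [0,0,0.0375],
    [0,0,0],
    [0,0,0]
  ],
  "angular": [
    [0,0,0],
    [0,0,0],
    [0,0,0],
    [0,0,0],
    [0,0,0]
  ]
}}

```text
clock: 5.78
position: [0.5871, 0.0168, 0.1862]
ee_rot: [-0.0, 1.0, -0.0, -0.001]
contact_force: [0.7, -0.0, -0.8]
width: 0.0466
```

>>> {"name": "send_rows", "arguments": {
  "delta_pos": [
    [0,0,0],
    [0,0,0]
  ],
  "angular": [
    [0,0,0],
    [0,0,0]
  ]
}}

```text
clock: 5.95
position: [0.5885, 0.0169, 0.188]
ee_rot: [0.0, 1.0, -0.0, 0.001]
contact_force: [-0.1, 0.1, -0.3]
width: 0.0465
```

```bash
python3 - <<'E'
from h import *
import pickle
s=manip.get_state();c=manip.calibration("wrist");im=manip.get_image("wrist")
pickle.dump(c,open('cw6.pkl','wb'))
p=s['position'];print(p,s['ee_rot'],s['contact_force'],s['width'],s['clock'])
cv2.imwrite("pics/w6.png",cv2.resize(im[160:330,200:370],None,fx=3.5,fy=3.5,interpolation=2))
print(proj(c,[[.587,.016,.174],[.587,.016,.162],[p[0],p[1],p[2]-.0076]]))
a=manip.get_image("side");b=manip.get_image("scene")
f=lambda i,u,v:cv2.resize(i[v-50:v+50,u-40:u+40],None,fx=5,fy=5,interpolation=2)
cv2.imwrite("pics/ds6.png",np.hstack([f(a,280,200),f(b,293,215)]))
E
```

```text
[0.58852495 0.01692934 0.18802572] [ 1.38539475e-04  9.99998945e-01 -1.27718751e-04  1.44024087e-03] [-0.136785    0.1292226  -0.26703886] 0.04653518349189157 5.95
[[281.49293109 272.80095856]
 [281.51875455 261.94347815]
 [284.73358847 277.52803755]]
```

View pics/w6.png

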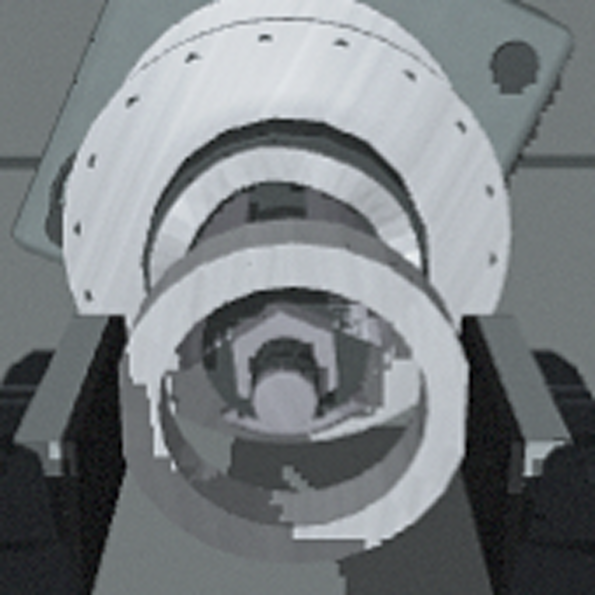

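View pics/ds6.png

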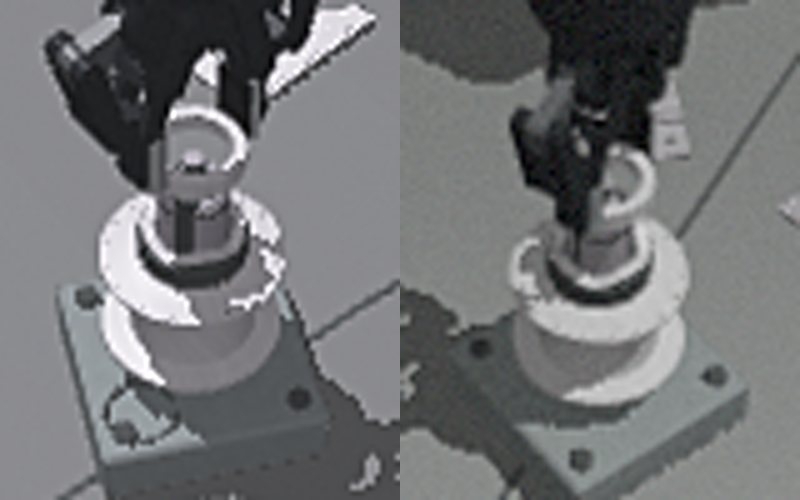

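The axle end at wrist (281.4,273.7) matches the prediction. The ring centre is 1.5 mm too far in +x and about 1 mm in +y. Correcting.

>>> {"name": "send_rows", "arguments": {
  "delta_pos": [
    [-0.0035,0.0025,0],
    [0,0,0],
    [0,0,0],
    [0,0,0]
  ],
  "angular": [
    [0,0,0],
    [0,0,0],
    [0,0,0],
    [0,0,0]
  ]
}}

```text
clock: 6.43
position: [0.5862, 0.0162, 0.1866]
ee_rot: [0.0, 1.0, -0.0, 0.0]
contact_force: [-0.0, -0.1, -0.8]
width: 0.0466
```

>>> {"name": "send_rows", "arguments": {
  "delta_pos": [
    [0,0,0]
  ],
  "angular": [
    [0,0,0]
  ]
}}

```text
clock: 6.52
position: [0.5862, 0.0162, 0.1865]
ee_rot: [0.0, 1.0, 0.0, 0.0]
contact_force: [0.5, 0.0, 0.1]
width: 0.0462
```

>>> {"name": "send_rows", "arguments": {
  "delta_pos": [
    [0,0,0]
  ],
  "angular": [
    [0,0,0]
  ]
}}

```text
clock: 6.6
position: [0.5862, 0.0162, 0.1865]
ee_rot: [-0.0, 1.0, 0.0, 0.0]
contact_force: [0.7, 0.1, -0.7]
width: 0.0465
```

>>> {"name": "send_rows", "arguments": {
  "delta_pos": [
    [0.002,0.001,0],
    [0,0,0.01],
    [0,0,0.01],
    [0,0,0.01],
    [0,0,0.01]
  ],
  "angular": [
    [0,0,0],
    [0,0,0],
    [0,0,0],
    [0,0,0],
    [0,0,0]
  ]
}}

```text
clock: 7.02
position: [0.5868, 0.0158, 0.1698]
ee_rot: [-0.0, 1.0, 0.0, -0.0]
contact_force: [0.3, -0.9, -0.8]
width: 0.0461
```

>>> {"name": "send_rows", "arguments": {
  "delta_pos": [
    [0,0,0],
    [0,0,0],
    [0,0,0]
  ],
  "angular": [
    [0,0,0],
    [0,0,0],
    [0,0,0]
  ]
}}

```text
clock: 7.27
position: [0.587, 0.0158, 0.1705]
ee_rot: [-0.0, 1.0, -0.0, -0.0]
contact_force: [-0.6, -0.4, -0.3]
width: 0.0459
```

No contact at the rim; the ring is over the driver. Going on to the foot.

>>> {"name": "send_rows", "arguments": {
  "delta_pos": [
    [0,0,0.01],
    [0,0,0.01],
    [0,0,0.01],
    [0,0,0.01],
    [0,0,0.008]
  ],
  "angular": [
    [0,0,0],
    [0,0,0],
    [0,0,0],
    [0,0,0],
    [0,0,0]
  ]
}}

```text
clock: 7.68
position: [0.5868, 0.0158, 0.1507]
ee_rot: [-0.0, 1.0, 0.0, -0.0]
contact_force: [-0.3, -1.0, -1.5]
width: 0.0462
```

>>> {"name": "send_rows", "arguments": {
  "delta_pos": [
    [0,0,0],
    [0,0,0],
    [0,0,0]
  ],
  "angular": [
    [0,0,0],
    [0,0,0],
    [0,0,0]
  ]
}}

```text
clock: 7.93
position: [0.5871, 0.0158, 0.1514]
ee_rot: [-0.0, 1.0, 0.0, 0.0]
contact_force: [-0.6, -0.3, -0.7]
width: 0.0463
```

>>> {"name": "send_rows", "arguments": {
  "delta_pos": [
    [0,0,0.004],
    [0,0,0.003],
    [0,0,0],
    [0,0,0],
    [0,0,0]
  ],
  "angular": [
    [0,0,0],
    [0,0,0],
    [0,0,0],
    [0,0,0],
    [0,0,0]
  ]
}}

```text
clock: 8.35
position: [0.587, 0.0158, 0.1485]
ee_rot: [0.0, 1.0, 0.0, 0.0]
contact_force: [0.1, 0.3, -0.3]
width: 0.046
```

>>> {"name": "send_rows", "arguments": {
  "delta_pos": [
    [0,0,0.004],
    [0,0,0],
    [0,0,0],
    [0,0,0]
  ],
  "angular": [
    [0,0,0],
    [0,0,0],
    [0,0,0],
    [0,0,0]
  ]
}}

```text
clock: 8.68
position: [0.587, 0.0158, 0.1474]
ee_rot: [0.0, 1.0, 0.0, 0.0]
contact_force: [-1.3, 1.0, 2.9]
width: 0.0461
```

Contact of about 3 N appears at the expected height (the ring bottom on the washer crests). Releasing.

>>> {"name": "send_rows", "arguments": {
  "delta_pos": [
    [0,0,0],
    [0,0,0],
    [0,0,0]
  ],
  "angular": [
    [0,0,0],
    [0,0,0],
    [0,0,0]
  ],
  "hand": 75
}}

```text
clock: 8.93
position: [0.587, 0.0158, 0.1465]
ee_rot: [-0.0, 1.0, -0.0, -0.0]
contact_force: [-0.4, -0.2, -0.5]
width: 0.0748
```

>>> {"name": "send_rows", "arguments": {
  "delta_pos": [
    [0,0,-0.02],
    [0,0,-0.06],
    [0,0,-0.08],
    [0,0,-0.09],
    [0,0,0]
  ],
  "angular": [
    [0,0,0],
    [0,0,0],
    [0,0,0],
    [0,0,0],
    [0,0,0]
  ]
}}

```text
clock: 9.35
position: [0.591, 0.0155, 0.2548]
ee_rot: [0.001, 1.0, 0.0, 0.007]
contact_force: [0.0, 0.2, 1.3]
width: 0.075
```

```bash
python3 - <<'E'
from h import *
import pickle
s=manip.get_state();c=manip.calibration("wrist");im=manip.get_image("wrist")
pickle.dump(c,open('cw7.pkl','wb'))
p=s['position'];print(p,s['ee_rot'],s['contact_force'],s['width'],s['clock'])
cv2.imwrite("pics/w7f.png",im)
cv2.imwrite("pics/w7.png",cv2.resize(im[130:300,200:370],None,fx=3.5,fy=3.5,interpolation=2))
a=manip.get_image("side");b=manip.get_image("scene")
f=lambda i,u,v:cv2.resize(i[v-50:v+50,u-40:u+40],None,fx=5,fy=5,interpolation=2)
cv2.imwrite("pics/ds7.png",np.hstack([f(a,280,200),f(b,293,215)]))
E
```

```text
[0.590963   0.01551273 0.2548438 ] [6.29491165e-04 9.99974269e-01 4.85629479e-05 7.14580994e-03] [0.00688939 0.1669927  1.34329677] 0.07504830679802423 9.35
```

View pics/w7.png

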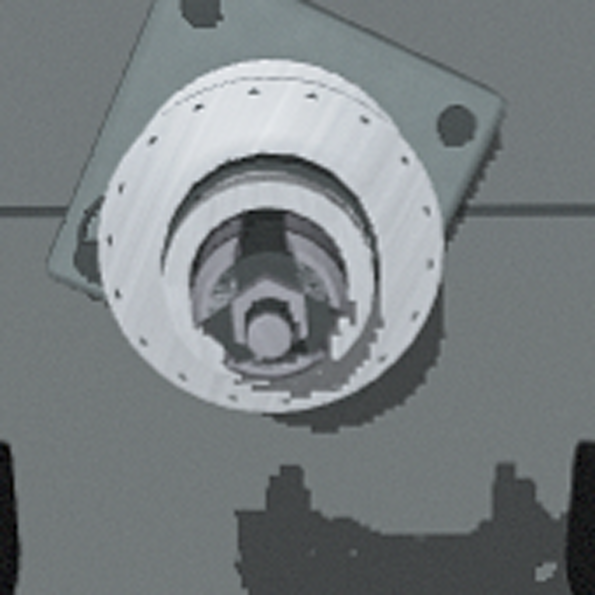

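View pics/ds7.png

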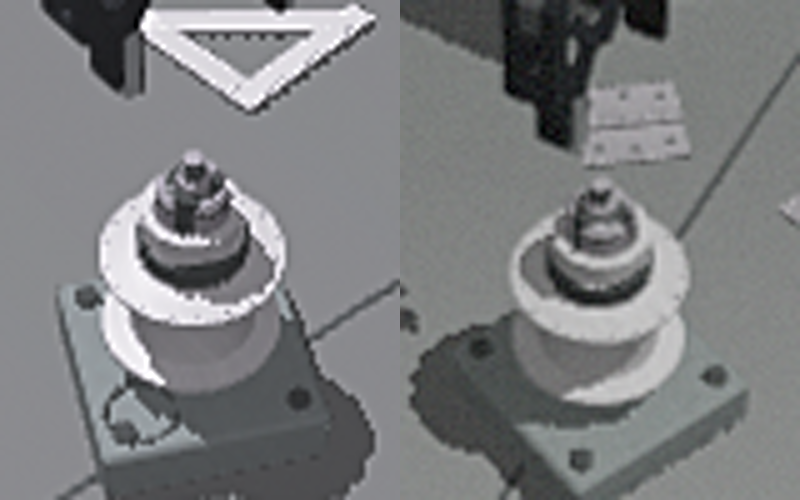

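The spacer is seated level low round the driver: wrist crop (270,280), and side/scene views show it just above the collar. Moving to the sprocket.

>>> {"name": "send_rows", "arguments": {
  "delta_pos": [
    [-0.04,-0.079,0],
    [-0.04,-0.079,0],
    [-0.04,-0.079,0.02],
    [-0.04,-0.079,0.02],
    [-0.04,-0.079,0.02]
  ],
  "angular": [
    [0,0,0],
    [0,0,0],
    [0,0,0],
    [0,0,0],
    [0,0,0]
  ],
  "hand": 85
}}

```text
clock: 9.92
position: [0.5051, 0.1747, 0.221]
ee_rot: [0.0, 1.0, -0.0, -0.002]
contact_force: [0.0, 0.4, 0.0]
width: 0.0848
```

>>> {"name": "send_rows", "arguments": {
  "delta_pos": [
    [-0.04,-0.079,0.02],
    [-0.04,-0.079,0.02],
    [-0.04,-0.079,0.02],
    [0,0,0],
    [0,0,0]
  ],
  "angular": [
    [0,0,0],
    [0,0,0],
    [0,0,0],
    [0,0,0],
    [0,0,0]
  ]
}}

```text
clock: 10.33
position: [0.4567, 0.2695, 0.1969]
ee_rot: [0.001, 1.0, 0.002, -0.002]
contact_force: [-0.1, 0.4, 0.2]
width: 0.0852
```

>>> {"name": "send_rows", "arguments": {
  "delta_pos": [
    [0,0,0],
    [0,0,0]
  ],
  "angular": [
    [0,0,0],
    [0,0,0]
  ]
}}

```text
clock: 10.5
position: [0.4594, 0.2677, 0.1985]
ee_rot: [0.0, 1.0, -0.0, -0.0]
contact_force: [-0.7, 0.1, -0.3]
width: 0.0848
```

```bash
python3 - <<'E'
from h import *
import pickle
s=manip.get_state();c=manip.calibration("wrist");im=manip.get_image("wrist")
pickle.dump(c,open('cw8.pkl','wb'))
p=s['position'];print(p,s['ee_rot'],s['contact_force'],s['width'],s['clock'])
cv2.imwrite("pics/w8f.png",im)
u,v=proj(c,[.4595,.288,.014])[0];print(u,v);u,v=int(u),int(v)
cv2.imwrite("pics/w8.png",cv2.resize(im[max(v-50,0):v+50,u-50:u+50],None,fx=6,fy=6,interpolation=2))
i0=cv2.imread("pics/wrist0.png");cv2.imwrite("pics/drv.png",cv2.resize(i0[160:230,265:340],None,fx=8,fy=8,interpolation=2))
E
```

```text
[0.45943906 0.26765783 0.19851219] [ 4.29415290e-04  9.99999775e-01 -4.82833600e-04 -1.77459297e-04] [-0.65927271  0.1149849  -0.26901838] 0.08483495025081264 10.5
283.89354796642147 171.34846766890203
```

View pics/w8.png

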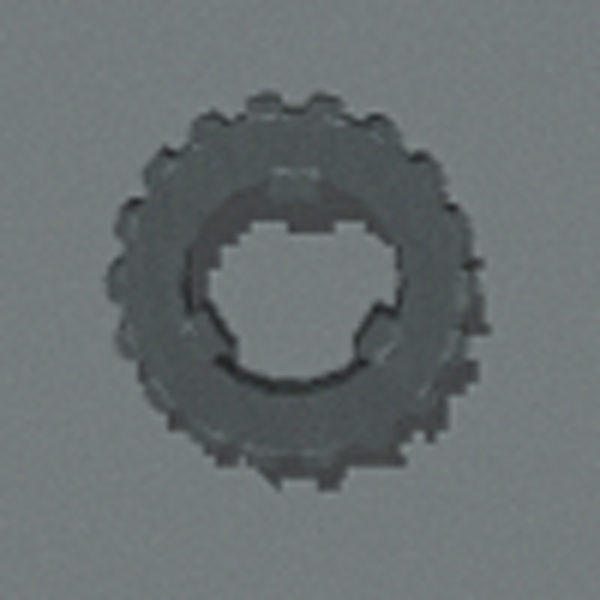

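View pics/drv.png

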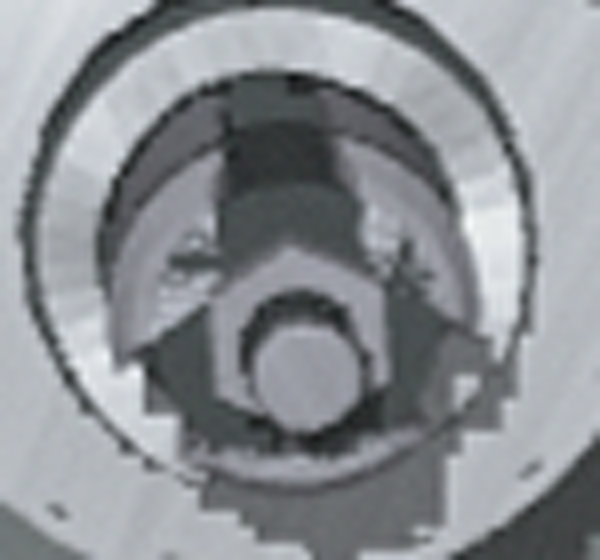

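The sprocket crop shows lugs at the top, lower left and lower right, with a lug axis near world 90°. The driver crop shows one slot at about 90°. Measuring both angles by sampling circles.

```bash
python3 - <<'E'
from h import *
import pickle
c0=pickle.load(open('cw0.pkl','rb'));c7=pickle.load(open('cw7.pkl','rb'));c8=pickle.load(open('cw8.pkl','rb'))
i0=cv2.imread("pics/wrist0.png",0);i7=cv2.imread("pics/w7f.png",0);i8=cv2.imread("pics/w8f.png",0)
def prof(c,im,ctr,r,z,A):
    t=np.radians(A);P=np.c_[ctr[0]+r*np.cos(t),ctr[1]+r*np.sin(t),np.full(len(t),z)]
    q=proj(c,P).astype(np.float32);return cv2.remap(im,q[:,0][None],q[:,1][None],cv2.INTER_LINEAR)[0]
# sprocket centre: hull of tooth tips
u0,v0=233,121
b=cv2.imread("pics/w8f.png")[v0:v0+100,u0:u0+100]
g=cv2.cvtColor(b,cv2.COLOR_BGR2GRAY);m=(cv2.GaussianBlur(g,(3,3),0)<100).astype(np.uint8)
cn,_=cv2.findContours(m,cv2.RETR_EXTERNAL,cv2.CHAIN_APPROX_NONE);k=max(cn,key=cv2.contourArea)[:,0,:]+[u0,v0]
h=cv2.convexHull(k)[:,0,:];P=plane(c8,h,.014)[:,:2]
print('outer',circ(P))
# only upper arc (no shadow): 
ctr,_=circ(P);ang=np.degrees(np.arctan2(*(P-ctr).T[::-1]));sel=(ang>40)&(ang<200)
print('upper-left arc',circ(P[sel]))
# bore bottom inner contour at top plane: crop points (217,360),(250,383),(290,392),(340,378),(365,362), left (185,285), right(403,285)
pts=np.array([(217,360),(250,382),(290,391),(335,382),(366,362),(187,285),(405,285)])/6+[u0,v0]
print('bore',circ(plane(c8,pts,.014)[:,:2]))
# teeth tips top
tp=np.array([(267,95),(325,97),(208,118),(382,122),(427,158),(160,155),(128,208),(112,280),(122,340)])/6+[u0,v0]
T=plane(c8,tp,.014)[:,:2];cc,r=circ(T);print('tips',cc,r,np.degrees(np.arctan2(*(T-cc).T[::-1])).round(1))
L=plane(c8,np.array([(297,185),(217,340),(378,340)])/6+[u0,v0],.014)[:,:2]
print('lugs',np.degrees(np.arctan2(*(L-cc).T[::-1])).round(1),np.hypot(*(L-cc).T))
for r in(.0145,.0155,.0165):
    A=np.arange(0,360,4);p=prof(c0,i0,(.5868,.0158),r,.157,A)
    print(r,' '.join(f'{a}:{x}' for a,x in zip(A,p) if a<=150 ))
E
```

```text
outer (array([0.45797798, 0.28950014]), np.float64(0.03210541699941071))
upper-left arc (array([0.45694517, 0.29266881]), np.float64(0.029851237423501546))
bore (array([0.45773116, 0.29101533]), np.float64(0.017953149633146592))
tips [0.45736016 0.29165372] 0.02971592902523519 [  97.7   79.9  117.3   60.6   42.4  136.4  156.1  179.9 -160.6]
lugs [  87.1 -141.4  -35.2] [0.01556866 0.01602759 0.01737384]
0.0145 0:116 4:138 8:136 12:135 16:136 20:132 24:131 28:130 32:135 36:137 40:137 44:137 48:135 52:138 56:141 60:141 64:144 68:140 72:119 76:91 80:55 84:49 88:52 92:52 96:55 100:54 104:52 108:50 112:49 116:71 120:110 124:142 128:151 132:150 136:149 140:147 144:145 148:144
0.0155 0:108 4:110 8:110 12:112 16:117 20:120 24:119 28:124 32:120 36:129 40:129 44:133 48:135 52:134 56:137 60:142 64:143 68:147 72:142 76:112 80:66 84:48 88:51 92:56 96:53 100:55 104:52 108:52 112:48 116:116 120:148 124:150 128:149 132:148 136:147 140:147 144:149 148:142
0.0165 0:160 4:157 8:168 12:165 16:167 20:166 24:159 28:163 32:134 36:107 40:93 44:106 48:109 52:105 56:107 60:115 64:120 68:127 72:123 76:121 80:81 84:54 88:51 92:51 96:53 100:52 104:51 108:52 112:58 116:123 120:128 124:134 128:128 132:134 136:131 140:133 144:141 148:134
```

Lug angle is about 89° (mod 120) and slot angle about 96.5°. The sprocket centre is (0.4577,0.291). The jaw axis must lie at 89-100 = -11°, so I turn the tool +0.192 rad about its z while descending.

>>> {"name": "send_rows", "arguments": {
  "delta_pos": [
    [-0.001,-0.0145,0.085],
    [-0.001,-0.0145,0.085],
    [-0.001,-0.0145,0.085],
    [-0.001,-0.0145,0.085],
    [0,0,0]
  ],
  "angular": [
    [0,0,0],
    [0,0,0],
    [0,0,0],
    [0,0,0],
    [0,0,0.8]
  ]
}}

```text
clock: 10.97
position: [0.4542, 0.2894, 0.0571]
ee_rot: [0.002, 0.999, -0.033, -0.005]
contact_force: [-0.8, 0.1, -0.6]
width: 0.0849
```

>>> {"name": "send_rows", "arguments": {
  "delta_pos": [
    [0,0,0],
    [0,0,0],
    [0,0,0],
    [0,0,0],
    [0,0,0]
  ],
  "angular": [
    [0,0,0.8],
    [0,0,0.8],
    [0,0,0],
    [0,0,0],
    [0,0,0]
  ]
}}

```text
clock: 11.38
position: [0.4581, 0.2912, 0.0632]
ee_rot: [-0.0, 0.995, -0.096, 0.0]
contact_force: [0.1, -0.5, -0.2]
width: 0.0847
```

```bash
python3 - <<'E'
from h import *
import pickle
s=manip.get_state();c=manip.calibration("wrist");im=manip.get_image("wrist")
pickle.dump(c,open('cw9.pkl','wb'))
p=s['position'];print(p,s['ee_rot'],s['contact_force'],s['width'],s['clock'])
cv2.imwrite("pics/w9f.png",im)
cv2.imwrite("pics/w9.png",cv2.resize(im[170:320,180:380],None,fx=4,fy=4,interpolation=2))
E
```

```text
[0.45809831 0.29123124 0.06315229] [-1.13068015e-04  9.95398874e-01 -9.58173651e-02  3.17130322e-04] [ 0.13160749 -0.47547163 -0.21718805] 0.08469937812806416 11.3833
```

View pics/w9.png

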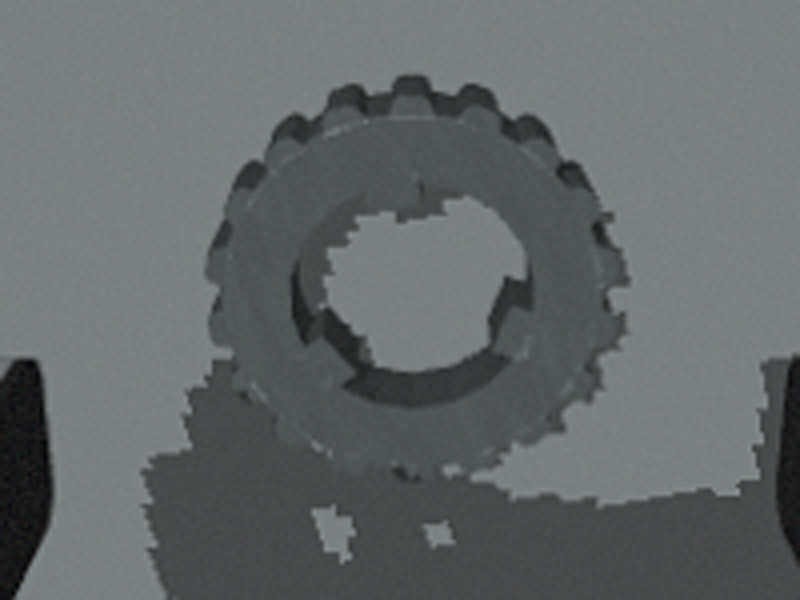

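```bash
python3 - <<'E'
from h import *
import pickle
c=pickle.load(open('cw9.pkl','rb'))
tp=np.array([(412,110),(343,118),(480,118),(283,150),(540,152),(240,205),(580,203),(215,270),(605,272),(222,335)])/4+[180,170]
T=plane(c,tp,.0138)[:,:2];cc,r=circ(T);print('roots/tips',cc,r);print(np.degrees(np.arctan2(*(T-cc).T[::-1])).round(1))
b=np.array([(295,270),(532,265),(345,390),(412,408),(490,385),(300,300)])/4+[180,170]
print(circ(plane(c,b,.014)[:,:2]))
L=plane(c,np.array([(418,185),(325,360),(517,335)])/4+[180,170],.014)[:,:2]
print(np.degrees(np.arctan2(*(L-cc).T[::-1])).round(1))
E
```

```text
roots/tips [0.45673006 0.29063467] 0.02904549704576794
[  78.5   98.2   59.2  117.8   39.3  138.8   19.8  160.6   -3.2 -178.7]
(array([0.4574685 , 0.29009868]), np.float64(0.017994168545703296))
[  75.4 -152.7  -31.8]
```

Teeth straddle the jaw axis (tip exactly at the top, (283,197)). The centre is (0.4573,0.2903). Descending and gripping.

>>> {"name": "send_rows", "arguments": {
  "delta_pos": [
    [-0.002,0.002,0.03],
    [0,0,0.03],
    [0,0,0.03],
    [0,0,0.028],
    [0,0,0]
  ],
  "angular": [
    [0,0,0],
    [0,0,0],
    [0,0,0],
    [0,0,0],
    [0,0,0]
  ]
}}

```text
clock: 11.85
position: [0.4553, 0.2904, 0.0142]
ee_rot: [0.001, 0.995, -0.096, -0.001]
contact_force: [-0.5, -0.0, -0.8]
width: 0.085
```

>>> {"name": "send_rows", "arguments": {
  "delta_pos": [
    [0,0,0],
    [0,0,0],
    [0,0,0]
  ],
  "angular": [
    [0,0,0],
    [0,0,0],
    [0,0,0]
  ],
  "hand": 67
}}

```text
clock: 12.1
position: [0.4572, 0.2914, 0.0165]
ee_rot: [-0.0, 0.995, -0.096, 0.001]
contact_force: [0.4, 0.5, -0.2]
width: 0.0671
```

```bash
python3 - <<'E'
from h import *
s=manip.get_state();im=manip.get_image("wrist")
p=s['position'];print(p,s['ee_rot'],s['contact_force'],s['width'],s['clock'])
cv2.imwrite("pics/w10.png",cv2.resize(im[170:360,160:400],None,fx=3,fy=3,interpolation=2))
E
```

```text
[0.45717024 0.29142866 0.01654346] [-4.24384090e-04  9.95405575e-01 -9.57441602e-02  7.85244499e-04] [ 0.43597841  0.50784333 -0.24710763] 0.0671387669823811 12.1
```

View pics/w10.png

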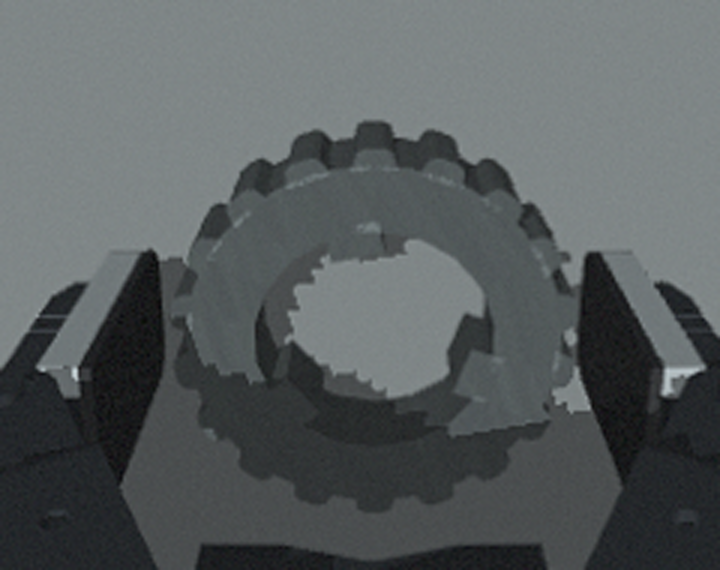

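The sprocket sits centred between the pads. Closing with a 1 mm shift.

>>> {"name": "send_rows", "arguments": {
  "delta_pos": [
    [0,0.0025,0],
    [0,0,0],
    [0,0,0],
    [0,0,0],
    [0,0,0]
  ],
  "angular": [
    [0,0,0],
    [0,0,0],
    [0,0,0],
    [0,0,0],
    [0,0,0]
  ],
  "hand": 50,
  "squeeze": 70
}}

```text
clock: 12.57
position: [0.4571, 0.2908, 0.0172]
ee_rot: [-0.001, 0.995, -0.096, 0.001]
contact_force: [-0.7, 1.4, 7.4]
width: 0.0587
```

>>> {"name": "send_rows", "arguments": {
  "delta_pos": [
    [0,0,-0.04],
    [0,0,-0.09],
    [0,0,-0.09],
    [0,0,-0.09],
    [0,0,-0.09]
  ],
  "angular": [
    [0,0,0],
    [0,0,0],
    [0,0,0],
    [0,0,0],
    [0,0,0]
  ]
}}

```text
clock: 12.98
position: [0.4557, 0.2899, 0.1775]
ee_rot: [0.0, 0.995, -0.096, -0.0]
contact_force: [0.7, 0.8, -2.0]
width: 0.0582
```

>>> {"name": "send_rows", "arguments": {
  "delta_pos": [
    [0,0,-0.09],
    [0,0,-0.06],
    [0,0,0],
    [0,0,0],
    [0,0,0]
  ],
  "angular": [
    [0,0,0],
    [0,0,0],
    [0,0,0],
    [0,0,0],
    [0,0,0]
  ]
}}

```text
clock: 13.4
position: [0.4553, 0.2897, 0.2346]
ee_rot: [0.001, 0.995, -0.096, -0.001]
contact_force: [0.2, -0.9, -1.8]
width: 0.058
```

```bash
python3 - <<'E'
from h import *
import pickle
s=manip.get_state();c=manip.calibration("wrist");pickle.dump(c,open('cw11.pkl','wb'));im=manip.get_image("wrist")
p=s['position'];print(p,s['ee_rot'],s['contact_force'],s['width'],s['clock'])
cv2.imwrite("pics/w11f.png",im)
cv2.imwrite("pics/w11.png",cv2.resize(im[170:360,160:400],None,fx=3.3,fy=3,interpolation=2)) 
E
```

```text
[0.45529427 0.28966321 0.23460298] [ 6.10682226e-04  9.95397265e-01 -9.58281351e-02 -9.38367261e-04] [ 0.19292662 -0.94388699 -1.78954945] 0.05800739219976271 13.4
```

View pics/w11.png

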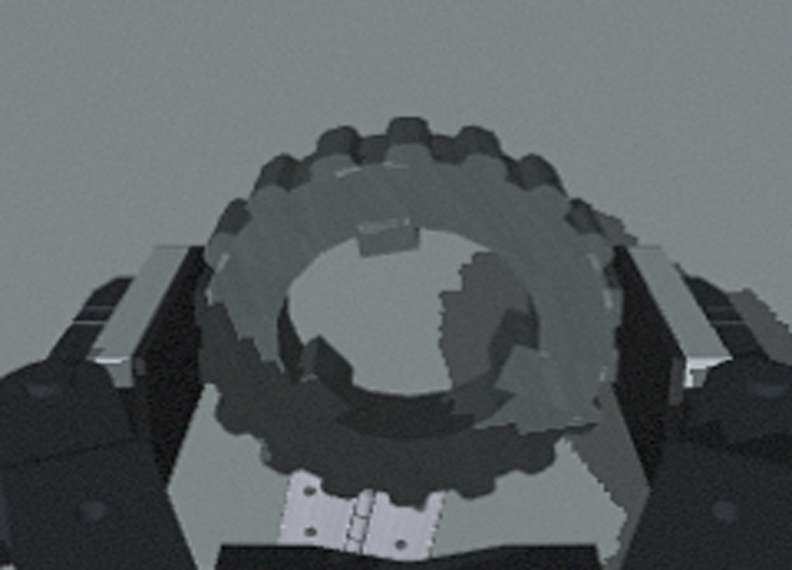

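```bash
python3 - <<'E'
from h import *
import pickle
c=pickle.load(open('cw11.pkl','rb'))
p=np.array([.45529,.28966,.2346])
a=np.radians(-11.0);X=np.array([np.cos(a),np.sin(a)]);Y=np.array([np.sin(a),-np.cos(a)])
f=lambda pts:plane(c,np.array(pts)/[3.3,3]+[160,170],p[2]-.0032)[:,:2]-p[:2]
B=f([(288,300),(538,300),(405,437),(330,235),(500,250),(345,412),(455,430)])
cc,r=circ(B);print('bore ctr tool',X@cc,Y@cc,r)
T=f([(408,150),(340,157),(475,157),(275,190),(540,187),(225,245),(592,245),(420,505),(345,497),(480,500),(280,472),(543,468)])
cc,r=circ(T);print('tip ctr tool',X@cc,Y@cc,r,np.degrees(np.arctan2(*(T-cc).T[::-1])).round(1))
E
```

```text
bore ctr tool -0.00021352504453451952 -0.0008440344428099937 0.018164247269858907
tip ctr tool -0.0005729481396554953 0.0008991286249370156 0.0302093844778683 [  79.4   96.    63.   114.8   44.7  136.3   22.1  -97.9 -119.2  -81.3
 -139.3  -60.8]
```

>>> {"name": "send_rows", "arguments": {
  "delta_pos": [
    [0,0,0],
    [0,0,0],
    [0.046,0.083,0],
    [0.046,0.083,0],
    [0.046,0.083,0]
  ],
  "angular": [
    [0,0,-0.82],
    [0,0,-0.82],
    [0,0,0],
    [0,0,0],
    [0,0,0]
  ]
}}

```text
clock: 13.87
position: [0.5044, 0.1865, 0.2334]
ee_rot: [0.001, 1.0, -0.029, -0.002]
contact_force: [0.6, 0.7, -1.3]
width: 0.0579
```

>>> {"name": "send_rows", "arguments": {
  "delta_pos": [
    [0.046,0.083,0],
    [0.046,0.083,0],
    [0.046,0.083,0],
    [0.046,0.083,0],
    [0.046,0.083,0]
  ],
  "angular": [
    [0,0,0],
    [0,0,0],
    [0,0,0],
    [0,0,0],
    [0,0,0]
  ]
}}

```text
clock: 14.28
position: [0.5865, 0.0144, 0.2332]
ee_rot: [-0.0, 1.0, -0.03, -0.002]
contact_force: [0.3, -0.1, -2.1]
width: 0.0584
```

>>> {"name": "send_rows", "arguments": {
  "delta_pos": [
    [0,0,0],
    [0,0,0],
    [0,0,0],
    [0,0,0]
  ],
  "angular": [
    [0,0,0],
    [0,0,0],
    [0,0,0],
    [0,0,0]
  ]
}}

```text
clock: 14.62
position: [0.586, 0.0172, 0.2345]
ee_rot: [-0.0, 1.0, -0.03, -0.001]
contact_force: [-0.2, 0.4, -0.9]
width: 0.0584
```

```bash
python3 - <<'E'
from h import *
s=manip.get_state();print(s['position'],s['ee_rot'],np.degrees(2*np.arctan2(s['ee_rot'][2],s['ee_rot'][1])),s['contact_force'],s['width'],s['clock'])
E
```

```text
[0.58598654 0.01717929 0.23449385] [-3.78237384e-04  9.99550291e-01 -2.99496487e-02 -1.44603005e-03] -3.4324940502175156 [-0.24536014  0.42711278 -0.86111134] 0.05842192028591328 14.6167
```

>>> {"name": "send_rows", "arguments": {
  "delta_pos": [
    [0.0025,0.0035,0.04],
    [0,0,0.04],
    [0,0,0.036],
    [0,0,0],
    [0,0,0]
  ],
  "angular": [
    [0,0,0],
    [0,0,0],
    [0,0,0],
    [0,0,0],
    [0,0,0]
  ]
}}

```text
clock: 15.03
position: [0.5869, 0.016, 0.1887]
ee_rot: [-0.0, 1.0, -0.029, -0.001]
contact_force: [0.2, -0.1, -1.3]
width: 0.0584
```

>>> {"name": "send_rows", "arguments": {
  "delta_pos": [
    [0,0,0],
    [0,0,0],
    [0,0,0],
    [0,0,0]
  ],
  "angular": [
    [0,0,0],
    [0,0,0],
    [0,0,0],
    [0,0,0]
  ]
}}

```text
clock: 15.37
position: [0.5884, 0.0148, 0.1902]
ee_rot: [0.0, 1.0, -0.03, 0.001]
contact_force: [-1.0, 0.9, -1.0]
width: 0.0581
```

```bash
python3 - <<'E'
from h import *
import pickle
s=manip.get_state();c=manip.calibration("wrist");pickle.dump(c,open('cw12.pkl','wb'));im=manip.get_image("wrist")
p=s['position'];print(p,s['ee_rot'],s['contact_force'],s['width'],s['clock'])
cv2.imwrite("pics/w12f.png",im)
cv2.imwrite("pics/w12.png",cv2.resize(im[160:350,180:380],None,fx=3.9,fy=3.1,interpolation=2)) 
print(proj(c,[[.587,.0158,.174]]))
E
```

```text
[0.58841028 0.01475616 0.19019424] [ 3.06021758e-05  9.99540157e-01 -3.03111124e-02  8.42766366e-04] [-1.02511449  0.94219516 -0.99262303] 0.05813403991200128 15.3667
[[281.78167922 267.15835095]]
```

View pics/w12.png

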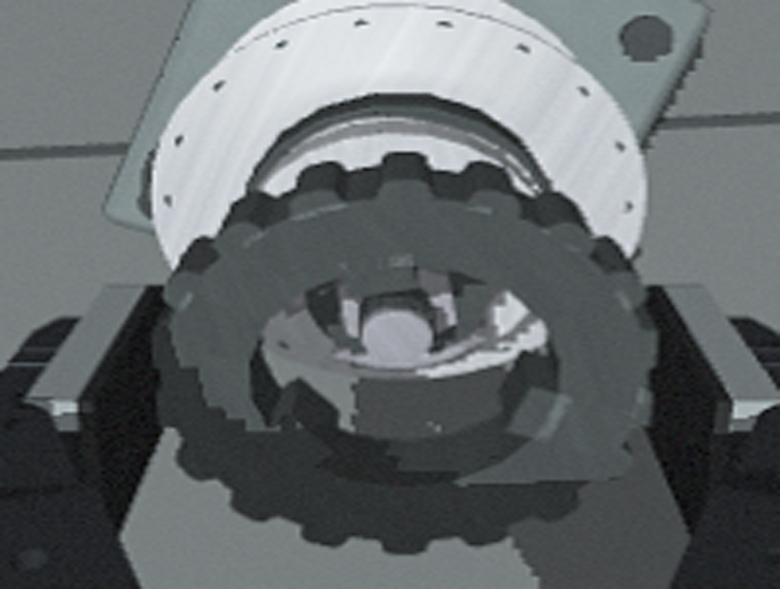

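The axle end appears at wrist (281.8,268.7), matching the predicted axis within 0.6 mm. The tool is 1.4 mm off in x, so I correct that.

>>> {"name": "send_rows", "arguments": {
  "delta_pos": [
    [-0.0035,-0.002,0],
    [0,0,0],
    [0,0,0],
    [0,0,0],
    [0,0,0]
  ],
  "angular": [
    [0,0,0],
    [0,0,0],
    [0,0,0],
    [0,0,0],
    [0,0,0]
  ]
}}

```text
clock: 15.83
position: [0.5867, 0.0155, 0.1893]
ee_rot: [-0.0, 1.0, -0.03, 0.0]
contact_force: [0.7, -1.1, -1.6]
width: 0.0583
```

>>> {"name": "send_rows", "arguments": {
  "delta_pos": [
    [0,0,0],
    [0,0,0]
  ],
  "angular": [
    [0,0,0],
    [0,0,0]
  ]
}}

```text
clock: 16.0
position: [0.5867, 0.0155, 0.1893]
ee_rot: [0.0, 1.0, -0.03, 0.0]
contact_force: [0.7, 0.1, -0.9]
width: 0.0579
```

>>> {"name": "send_rows", "arguments": {
  "delta_pos": [
    [0,0,0.014],
    [0,0,0.012],
    [0,0,0.009],
    [0,0,0],
    [0,0,0]
  ],
  "angular": [
    [0,0,0],
    [0,0,0],
    [0,0,0],
    [0,0,0],
    [0,0,0]
  ]
}}

```text
clock: 16.42
position: [0.5864, 0.0156, 0.1747]
ee_rot: [-0.0, 1.0, -0.03, -0.001]
contact_force: [0.1, 0.1, -1.5]
width: 0.0585
```

>>> {"name": "send_rows", "arguments": {
  "delta_pos": [
    [0,0,0.008],
    [0,0,0.005],
    [0,0,0],
    [0,0,0]
  ],
  "angular": [
    [0,0,0],
    [0,0,0],
    [0,0,0],
    [0,0,0]
  ]
}}

```text
clock: 16.75
position: [0.5866, 0.0156, 0.17]
ee_rot: [-0.0, 1.0, -0.03, -0.0]
contact_force: [-0.1, -0.1, -2.3]
width: 0.0583
```

No resistance 4 mm below the driver top, so the lugs have entered the slots. Continuing down.

>>> {"name": "send_rows", "arguments": {
  "delta_pos": [
    [0,0,0.007],
    [0,0,0.007],
    [0,0,0.006],
    [0,0,0],
    [0,0,0]
  ],
  "angular": [
    [0,0,0],
    [0,0,0],
    [0,0,0],
    [0,0,0],
    [0,0,0]
  ]
}}

```text
clock: 17.17
position: [0.5867, 0.0156, 0.1619]
ee_rot: [-0.0, 1.0, -0.03, -0.0]
contact_force: [-0.1, -0.5, -1.1]
width: 0.0583
```

>>> {"name": "send_rows", "arguments": {
  "delta_pos": [
    [0,0,0.004],
    [0,0,0.003],
    [0,0,0],
    [0,0,0],
    [0,0,0]
  ],
  "angular": [
    [0,0,0],
    [0,0,0],
    [0,0,0],
    [0,0,0],
    [0,0,0]
  ]
}}

```text
clock: 17.58
position: [0.5867, 0.0155, 0.1593]
ee_rot: [0.0, 1.0, -0.03, 0.0]
contact_force: [0.5, -0.0, -1.5]
width: 0.058
```

>>> {"name": "send_rows", "arguments": {
  "delta_pos": [
    [0,0,0.004],
    [0,0,0.004],
    [0,0,0],
    [0,0,0]
  ],
  "angular": [
    [0,0,0],
    [0,0,0],
    [0,0,0],
    [0,0,0]
  ]
}}

```text
clock: 17.92
position: [0.5868, 0.0155, 0.1566]
ee_rot: [0.0, 1.0, -0.03, 0.0]
contact_force: [-1.0, -0.4, 1.9]
width: 0.0584
```

>>> {"name": "send_rows", "arguments": {
  "delta_pos": [
    [0,0,0.003],
    [0,0,0.003],
    [0,0,0],
    [0,0,0]
  ],
  "angular": [
    [0,0,0],
    [0,0,0],
    [0,0,0],
    [0,0,0]
  ],
  "squeeze": 90
}}

```text
clock: 18.25
position: [0.5868, 0.0155, 0.1543]
ee_rot: [0.0, 1.0, -0.03, 0.0]
contact_force: [-0.9, 0.7, 6.3]
width: 0.0574
```

Washer is compressing as specified (about 3.4 N, then 7.8 N with the weight added back). Pressing to the stop.

>>> {"name": "send_rows", "arguments": {
  "delta_pos": [
    [0,0,0.003],
    [0,0,0],
    [0,0,0],
    [0,0,0]
  ],
  "angular": [
    [0,0,0],
    [0,0,0],
    [0,0,0],
    [0,0,0]
  ]
}}

```text
clock: 18.58
position: [0.5868, 0.0155, 0.1539]
ee_rot: [0.0, 1.0, -0.03, 0.001]
contact_force: [-2.3, 0.4, 8.6]
width: 0.0577
```

>>> {"name": "send_rows", "arguments": {
  "delta_pos": [
    [0,0,0.002],
    [0,0,0],
    [0,0,0],
    [0,0,0]
  ],
  "angular": [
    [0,0,0],
    [0,0,0],
    [0,0,0],
    [0,0,0]
  ]
}}

```text
clock: 18.92
position: [0.5868, 0.0155, 0.1538]
ee_rot: [0.0, 1.0, -0.03, 0.001]
contact_force: [-2.8, 0.5, 12.1]
width: 0.0575
```

Hard stop reached: z stalls at 0.1538 while the force rises. One small extra push, then check.

>>> {"name": "send_rows", "arguments": {
  "delta_pos": [
    [0,0,0.0015],
    [0,0,0],
    [0,0,0],
    [0,0,0],
    [0,0,0]
  ],
  "angular": [
    [0,0,0],
    [0,0,0],
    [0,0,0],
    [0,0,0],
    [0,0,0]
  ]
}}

```text
clock: 19.33
position: [0.5868, 0.0155, 0.1538]
ee_rot: [0.0, 1.0, -0.03, 0.001]
contact_force: [-3.3, 0.7, 15.2]
width: 0.0578
```

```bash
python3 - <<'E'
from h import *
s=manip.get_state();c=manip.calibration("wrist");im=manip.get_image("wrist")
p=s['position'];print(p,s['ee_rot'],s['contact_force'],s['width'],s['clock'],s['qd'].round(4))
w=cv2.resize(im[170:340,190:370],None,fx=2.2,fy=2.35,interpolation=2)
a=manip.get_image("side");b=manip.get_image("scene")
f=lambda i,u,v:cv2.resize(i[v-40:v+40,u-40:u+40],(400,400),interpolation=2)
cv2.imwrite("pics/e1.png",np.hstack([f(a,280,200),f(b,293,215)]));cv2.imwrite("pics/e2.png",w)
E
```

```text
[0.58681434 0.01552883 0.1538011 ] [ 1.32921303e-04  9.99538889e-01 -3.03468014e-02  1.03131566e-03] [-3.3425924   0.6879115  15.19816361] 0.05783538487173784 19.3333 [-0.0006 -0.0021 -0.0004 -0.0004 -0.0009 -0.0001]
```

View pics/e1.png

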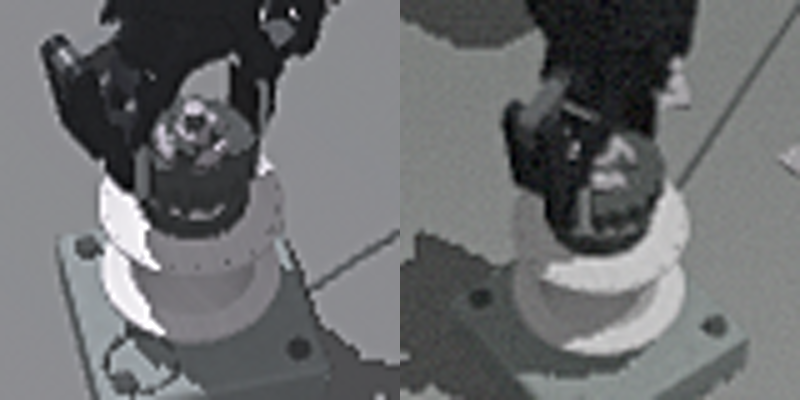

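View pics/e2.png

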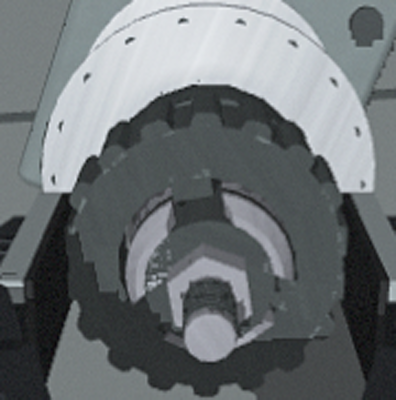

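The sprocket is meshed and level low on the driver, with a lug in the upper slot at e2 (197,190). Its top face is below the driver's end face, and the gripper is holding it at about 15 N. Handing in.

```bash
python3 - <<'E'
from rig import manip
print(manip.sign_off()); s=manip.get_state(); print(s['position'],s['contact_force'],s['width'])
E
```

```text
the job is handed in; nothing more can be done
None
the job is handed in; nothing more can be done
```

The spacer and sprocket are both on the driver and pressed against the springy washer. I handed the job in at about 19 s of the allowed 56 s; sign-off gives no verdict.

**What I did:** I put the silver spacer ring (not the yellow ones) over the driver onto the washer. I then gripped the sprocket across its tooth pairs, turned it about 7.5° to line its lugs up with the slots, slid it down and pressed to the stop. The arm was still gripping (90 N set) and pressing at hand-in.

**Last checks:**
- **Pressing depth:** resistance began at a tool height of about 157 mm and the tool stalled at 153.8 mm. That fits the 4 mm washer travel.
- **Force:** the last wrist reading was about 15 N upward, or about 17 N with the sprocket's weight added back. There was also about 3 N sideways.
- **Position:** the tool was within about 0.3 mm of the hub axis I measured and tilted about 2 mrad.
- **Pictures:** the last views show the sprocket meshed and level on the driver.

**Disagreements:**
- One partial flange fit put the hub axis about 3.5 mm off in y. I discarded it because the spacer ring hid part of the flange.
- Axle sightings through the rings agreed with the axis I used to about 0.6 mm, but rough readings from the scene and side cameras differed by several mm.
- The finger opening reads 2–4 mm smaller than the parts' actual widths.

I did not measure the bystanders again at the end, but nothing came near them.

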